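# Dispense two grinding balls into a beaker

## Task

Stand the empty steel beaker on the bench under the lip of the ball dispenser's chute, then dispense exactly two balls into it: each time push the sprung slide by its black thumb plate all the way to its stop and let it spring fully back. Leave the beaker standing under the chute with both balls in it, and leave the rest of the balls in the magazine and the other things on the bench where they are.

Things in the scene. Friction and masses are not known exactly. Their poses are not given: they have to be found in the camera images.
- dispenser: Fixed ball dispenser: grey base and column, aluminium guide, upright clear magazine tube (25 mm across, top at z 168 mm) over a sprung steel slide, steel chute. Origin on the bench under the tube's axis; x = push direction of the slide, y left, z up. In mm: base x -103 to 53, y -45 to 55, 10 high; column x -68 to -13, y +-25; guide x -76 to 71, y +-29, z 96 to 126.
- slide (a joint): Travel of the sprung slide in m: 0 = fully out (where the spring returns it), 0.030 = fully home on its stop. Pushed along the dispenser's +x; 3 N at rest, 9 N fully home. The ball drops into the chute only in the last 4 mm of the stroke; the next one enters the slide when it is fully back.
- plate (a point): Push point on the black upright thumb plate at the slide's near end; moves with the slide. At rest at x -113, y 0, z 135 mm in the dispenser's frame. Plate 50 mm wide (y), 8 mm thick (x), z 88 to 148 mm; its face looks to the dispenser's -x. Axes as the dispenser's.
- lip (a point): Middle of the chute's lip (open low end), on the trough floor: x 30, y -80, z 67 mm in the dispenser's frame. The trough, 28 mm wide, falls 7 degrees towards -y from y 16 to here. Its underside here is 64 mm above the bench (9 mm over the beaker's rim), its side walls reach 77 mm. Balls roll off at about 0.3 m/s.
- stand_point (a point): Point on the bench where the beaker's axis should stand, 14 mm beyond the lip (x 30, y -94, z 0 mm in the dispenser's frame); up to about 10 mm off still catches the balls. Axes as the dispenser's.
- beaker: Squat plain steel beaker, loose, open on top: outer diameter 60 mm, height 55 mm, wall 3 mm, floor 4 mm, 150 g. Origin at the centre of its underside, z up.
- ball1: Steel ball, diameter 16 mm, 17 g; origin at its centre. The lowest in the dispenser, in the slide's pocket: the first to come out.
- ball2: Steel ball like ball1, the second from below in the magazine tube: the second to come out.
- ball3: Steel ball like ball1, the third from below; stays in the dispenser.
- ball4: Steel ball like ball1, the topmost; stays in the dispenser.
- tube_rack: Bystander: stepped red plastic tube rack, 100 x 135 mm, 75 mm high at its highest step; origin at the centre of its underside.
- tip_box: Bystander: blue box of pipette tips, 120 x 85 mm, 55 mm high; origin at the centre of its underside.
- reagent_bottle: Bystander: amber glass bottle, diameter 68 mm, height 150 mm; origin at the centre of its underside.
Things that resemble listed ones, but are neither listed nor needed, are in the scene too. Several things look just like the beaker: the one meant starts farthest to the robot's right.

How it is judged:
By the outcome, as a careful person would: the job done as asked, in the order asked, and still so for the second after the job is handed in, with the robot touching nothing.
It also fails if it takes over 51 s, if anything falls off the work surface, if the arm or the gripper's body presses on something with over 40 N, if the wrist force passes 120 N, or if a joint passes its speed limit or range.

## Robot

A 7-joint arm with a two-finger parallel gripper is mounted at the origin on the work surface. World frame = base frame: x ahead of the robot, y to its left, z up, the work surface at z = 0. Lengths are in m, angles in rad, forces in N, time in s.
With the tool pointing down it reaches from about 0.4 to 0.85 m from the base axis. Payload 10.4 kg.
Tool frame: the origin (TCP) lies between the finger pads; the fingertips stand tcp_to_tips ahead of it and the grasp point (between the pads) lies 8 mm behind it (tcp_to_tips is the distance from the TCP to the fingertips, in m); z points along the fingers, y is the line along which they close (so a half turn about z gives the same grasp; the last joint's range is limited). The gripper opens to 85 mm and grips with 20 to 120 N. Pads are 22 mm wide; open, the fingers measure 114 mm over their backs; the gripper's body (76 mm by 85 mm) begins 54 mm behind the grasp point. The pads swing forward as they close: fully open they stand 13 mm farther back than shut.
Start: joints at [-1.23, 0.332, -0.065, 1.46, 0.022, 1.35, -0.088], TCP at [0.222, 0.584, 0.242] pointing down, gripper open.
Joint ranges: [-2.6, 2.6], [-0.5, 2.12], [-1.47, 1.34], [0.16, 2.42], [-1.27, 4.41], [0.06, 2.06], [-2.6, 2.6]. Speed limits (rad/s): [2.22, 2.22, 2.79, 2.79, 3.14, 3.14, 3.14].

## Interface

Orientations are given as a unit quaternion [x, y, z, w].
In Python, from workcell import * gives the robot as it stands.
- The arm moves only by the tool apply_moves, never from a script. Its argument "rows" is a list of rows, each an object of numbers: "x", "y", "z": the shift along the tool's x, y, z in mm; "ax", "ay", "az": the turn, a rotation vector about the tool's x, y, z in degrees; "gripper": the closure, from 0 (fully open) to 1 (shut). A call has 1 to 5 rows; each row shifts and turns the commanded pose from where the row before left it, along the tool's axes as they then stand; what a row does not reach is not made up. A row lasts 1/12 s, in which the tool goes at most 41.7 mm and 7.16 degrees, less where a joint would pass 70% of its speed; a pose out of reach is approached as far as the arm can. A call with a gripper value outside its range is refused whole. The fingers move at their own pace and stop on an object; "newtons" is the grip in N (left out, the last holds). Time passes only in rows, so rows that do not move let the fingers close. It gives the time, the measured TCP pose, the force, the opening and the grip force at its end, in the units of the state.
- get_obs(): the state, without advancing time (a new reading comes with each control period).
- camera(name): name is "scene" or "top" or "wrist"; returns a dict with "color" (420x560x3 uint8, red, green, blue), "fov_y" (degrees; the focal length in pixels is half the picture's height over the tangent of half this angle, whatever the lens; pixels are square), "cx", "cy" (the principal point, pixels), "rvec" (rotation vector, rad) and "tvec" (3), from world to camera coordinates, as OpenCV has them. Camera axes: x right, y down, z forward; pixel columns grow to the right and rows downward; lengths in m; the calibration is good to about 2 mm. A picture is of the moment at which its call begins. There is no depth.
- hand_in(): hands the job in; it is judged then, once.
The state is a dict: "clock": time; "joint_pos": joint angles; "joint_velocities": joint speeds; "tau": joint torques, N m; "position": TCP position; "ee_rot": TCP orientation; "ft_force": force on the tool from outside, world axes, zero at the start; "torque": the same for the moment, N m; "grip_width": opening from 0.0 (shut) to 1.0 (fully open); "grasp_force": force on a finger pad.
Only numpy, scipy, OpenCV 4.12 (cv2) and the standard library are available. Lean on these libraries where they do the work, as an engineer would, in place of code of your own. Each camera call takes 0.05 s, during which the arm holds its last target. There are 200 camera calls.

## Working session

There is one attempt and no reset: what is moved stays moved. The work goes in short steps, Python scripts to look and compute and a tool call to move; the robot and the scene stay as the last step left them, time stands still between calls to the robot, and variables do not carry over. Pictures are saved under pics/ and viewed, at most 10 in all, crops included, and the job is handed in when it is done.

Besides the shell and the picture viewer there is one more tool, called after ">>>" as name([rows], argument=value, ...), one row to a line, values as JSON. apply_moves: Moves the arm, as the interface text tells. Its arguments: {"type":"object","properties":{"rows":{"type":"array","items":{"type":"object","properties":{"x":{"type":"number"},"y":{"type":"number"},"z":{"type":"number"},"ax":{"type":"number"},"ay":{"type":"number"},"az":{"type":"number"},"gripper":{"type":"number"}}}},"newtons":{"type":"number"}},"required":["rows"]}

```bash
mkdir -p pics; ls; cat > h.py <<'E'
from workcell import *
import numpy as np, cv2
from scipy.spatial.transform import Rotation as R
def K(c):
    h=c["color"].shape[0]; f=h/2/np.tan(np.radians(c["fov_y"])/2)
    return np.array([[f,0,c["cx"]],[0,f,c["cy"]],[0,0,1]])
def px(c,P):
    return cv2.projectPoints(np.atleast_2d(np.array(P,float)),np.array(c["rvec"],float),np.array(c["tvec"],float),K(c),None)[0][:,0]
def onz(c,uv,z):
    M=R.from_rotvec(c["rvec"]).as_matrix(); o=-M.T@np.array(c["tvec"])
    d=M.T@np.linalg.inv(K(c))@np.array([uv[0],uv[1],1.]); return o+d*(z-o[2])/d[2]
def save(c,n,crop=None,s=1):
    im=c["color"][:,:,::-1]
    if crop: im=im[crop[1]:crop[3],crop[0]:crop[2]]
    cv2.imwrite("pics/"+n,cv2.resize(im,None,fx=s,fy=s,interpolation=cv2.INTER_CUBIC))
E
python3 - <<'E'
from h import *
import pickle
for n in("scene","top"):
    c=camera(n); pickle.dump(c,open(n+".pkl","wb")); save(c,n+"0.png",None,1.42)
    M=R.from_rotvec(c["rvec"]).as_matrix(); print(n,-M.T@np.array(c["tvec"]),c["fov_y"])
print(get_obs())
E
```

```text
pics
scene [ 1.19357461 -0.22256856  0.76930223] 53.84395153568267
top [0.42472755 0.05968063 1.11372285] 52.589545700728046
{'clock': 0.1, 'joint_pos': array([-1.22960458,  0.33278858, -0.06472222,  1.46082656,  0.02160514,
        1.34990949, -0.08850483]), 'joint_velocities': array([-0.00125802, -0.00211378, -0.00189327, -0.00277258, -0.00174088,
        0.00171257, -0.00091669]), 'tau': array([ 1.09454711e-03, -6.26741338e+01,  4.86365310e-02, -3.92430961e+01,
        1.60571246e-02,  6.86324638e-03, -8.30106970e-07]), 'position': array([0.22226772, 0.58380835, 0.24162279]), 'ee_rot': array([ 1.80876820e-01,  9.83505564e-01, -6.12170960e-04, -8.54472190e-05]), 'ft_force': array([-0.3464989 , -0.362446  ,  0.19420032]), 'torque': array([ 0.03035159, -0.0273255 ,  0.01414646]), 'grasp_force': 0.0, 'grip_width': 0.9951723513162843}
```

View pics/scene0.png

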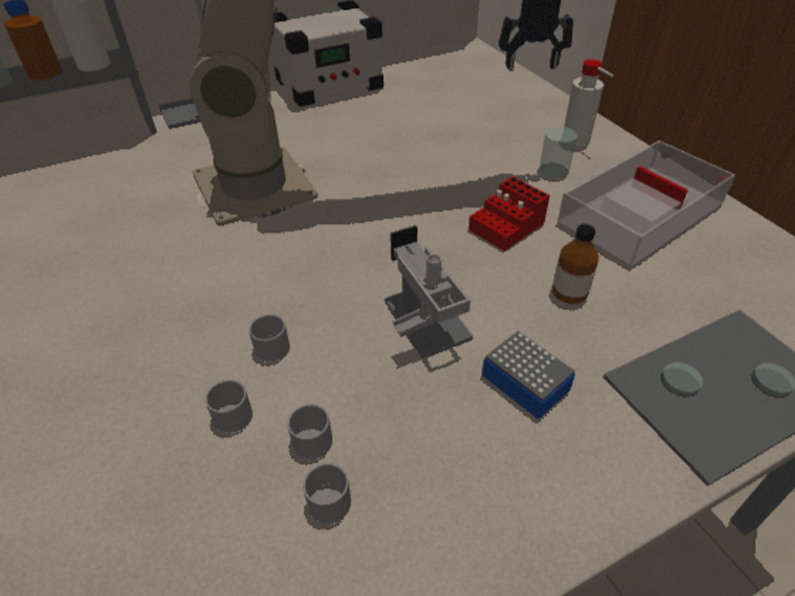

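View pics/top0.png

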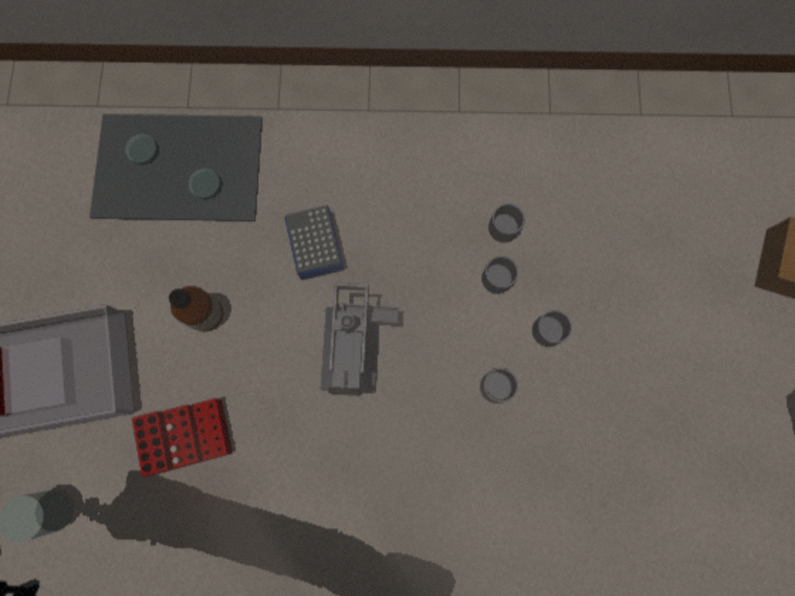

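Scene view: the dispenser is at about (430,290), with four beakers at the lower left. In the top view the rightmost beaker (farthest −y) is at (551,328) and the dispenser at (350,340). Next I'll enlarge the dispenser and the beaker.

```bash
python3 - <<'E'
from h import *
import pickle
t=pickle.load(open("top.pkl","rb"));s=pickle.load(open("scene.pkl","rb"))
a=cv2.resize(t["color"][195:280,220:295],None,fx=5,fy=5,interpolation=cv2.INTER_CUBIC)
b=cv2.resize(t["color"][205:260,350:420],None,fx=5,fy=5,interpolation=cv2.INTER_CUBIC)
d=cv2.resize(s["color"][155:265,265:340],None,fx=5,fy=5,interpolation=cv2.INTER_CUBIC)
im=np.zeros((550,755,3),np.uint8); im[:425,:375]=a; im[:550,380:755]=d
cv2.imwrite("pics/c1.png",im[:,:,::-1]); cv2.imwrite("pics/c2.png",b[:,:,::-1])
E
```

```text
(no output)
```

View pics/c1.png

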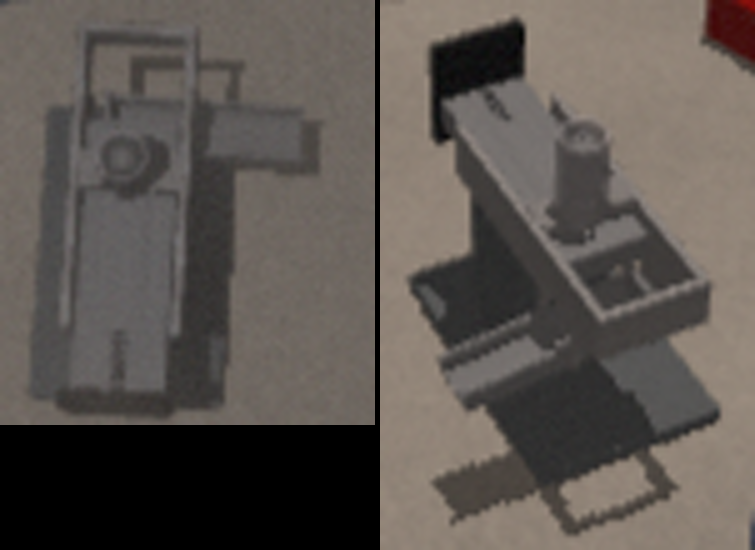

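View pics/c2.png

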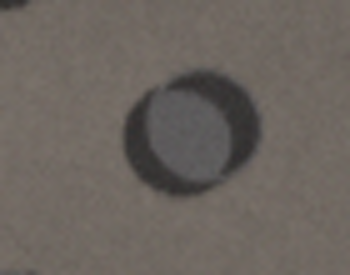

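```bash
cat > pose.py <<'E'
from h import *
import pickle
from scipy.optimize import least_squares
t=pickle.load(open("top.pkl","rb"));s=pickle.load(open("scene.pkl","rb"))
T=[((80,28),(71,29,126)),((198,28),(71,-29,126)),((63,325),(-76,29,126)),((178,333),(-76,-29,126)),((123,157),(0,0,168)),((57,408),(-117,25,148)),((172,408),(-117,-25,148))]
S=[((602,320),(71,-29,126)),((710,283),(71,29,126)),((430,45),(-109,-25,148)),((522,22),(-109,25,148)),((583,133),(0,0,168)),((718,410),(53,55,10))]
P=np.array([p for _,p in T+S])/1e3
uT=np.array([(220+a/5-.4,195+b/5-.4) for (a,b),_ in T]);uS=np.array([(265+(a-380)/5-.4,155+b/5-.4) for (a,b),_ in S])
def W(q,P): return P@R.from_euler("z",q[2]).as_matrix().T+[q[0],q[1],0]
def f(q):
    w=W(q,P); return np.r_[px(t,w[:len(T)])-uT,px(s,w[len(T):])-uS].ravel()
r=least_squares(f,[.42,.1,0],loss="soft_l1")
q=r.x
if __name__=="__main__":
    print(q,np.degrees(q[2])); print(f(q).reshape(-1,2).round(1))
    for n,p in dict(plate=(-113,0,135),lip=(30,-80,67),stand=(30,-94,0)).items(): print(n,W(q,np.array([p])/1e3))
    # beaker: rim ellipse in top crop x5 at 350,205 : outer union of rim(z55) & base
    rim=onz(t,(350+195/5-.4,205+128/5-.4),.055); print("beaker rim guess",rim)
    for u in [(125,135),(262,130),(205,70),(180,195)]: print(onz(t,(350+u[0]/5,205+u[1]/5),.055).round(4),onz(t,(350+u[0]/5,205+u[1]/5),0).round(4))
    for u,v in [(232,388),(232,381)]: pass
    print("scene beakers (rim ctr z55):",[onz(s,(a/1.42,b/1.42),.055).round(3) for a,b in [(228,392),(268,327),(309,418),(327,478)]])
    # overlay
    c=rim
    im=cv2.resize(t["color"][:,:,::-1],None,fx=1,fy=1)
E
python3 pose.py
```

```text
[ 0.59080087  0.14034985 -0.0196336 ] -1.124922429922556
[[-0.6 -0.8]
 [ 0.   0. ]
 [-0.9  1.4]
 [ 1.1  0.7]
 [-0.1 -0. ]
 [-0.   2.2]
 [-0.8  3. ]
 [-0.6  1.6]
 [ 0.8  0.6]
 [-0.3  1.9]
 [-0.2  0.8]
 [ 0.   1.3]
 [ 1.   0.8]]
plate [[0.47782265 0.1425683  0.135     ]]
lip [[0.6192245 0.0597763 0.067    ]]
stand [[0.61894965 0.04577899 0.        ]]
beaker rim guess [ 0.60594074 -0.21480959  0.055     ]
[ 0.6008 -0.1804  0.055 ] [ 0.6099 -0.1928  0.    ]
[ 0.6045 -0.2495  0.055 ] [ 0.6138 -0.2656  0.    ]
[ 0.6348 -0.222   0.055 ] [ 0.6458 -0.2366  0.    ]
[ 0.5708 -0.207   0.055 ] [ 0.5784 -0.2209  0.    ]
scene beakers (rim ctr z55): [array([ 0.6  , -0.214,  0.055]), array([ 0.5  , -0.119,  0.055]), array([ 0.7  , -0.123,  0.055]), array([ 0.799, -0.136,  0.055])]
```

```bash
sed -i 's/(-117,25,148)/(-117,25,88)/; s/(-117,-25,148)/(-117,-25,88)/' pose.py; cat >> h.py <<'E'
def plan(target,ydir=None,n=None,cur=None):
    """rows to bring TCP to target (m), tool y to world angle ydir (deg), tool down"""
    o=get_obs(); p=np.array(o["position"]); Q=R.from_quat(o["ee_rot"]); Rm=Q.as_matrix()
    G=Q
    if ydir is not None:
        a=np.radians(ydir); y=np.array([np.cos(a),np.sin(a),0]); z=np.array([0,0,-1.]); G=R.from_matrix(np.c_[np.cross(y,z),y,z])
    w=(Q.inv()*G).as_rotvec(); d=np.array(target)-p
    n=n or int(np.ceil(max(np.linalg.norm(d)/.040,np.degrees(np.linalg.norm(w))/7)))
    print("at",p.round(4),"tool y ang",np.degrees(np.arctan2(Rm[1,1],Rm[0,1])).round(2),"n",n,"turn/row",(np.degrees(w)/n).round(3))
    for i in range(n):
        S=Q*R.from_rotvec(w*i/n); print((S.inv().apply(d/n)*1e3).round(1), end=" ")
    print()
E
python3 pose.py; python3 -c "
from h import *
import workcell;print([ (k,v) for k,v in vars(workcell).items() if 'tip' in k.lower()])
plan((.605,-.215,.25),-1.1,25)"
```

```text
[ 0.59051694  0.14087618 -0.03029548] -1.7358030309590302
[[-0.5 -0.8]
 [ 0.1  0.3]
 [-1.4  1.3]
 [ 0.5  0.9]
 [-0.3  0.1]
 [ 2.   3.5]
 [-0.1  4.5]
 [-0.8  1.4]
 [ 0.7  0.6]
 [ 0.3  1.6]
 [ 0.4  0.6]
 [ 0.1  1.1]
 [ 1.   0.9]]
plate [[0.47756879 0.14429905 0.135     ]]
lip [[0.6180799  0.06000417 0.067     ]]
stand [[0.61765583 0.04601059 0.        ]]
beaker rim guess [ 0.60594074 -0.21480959  0.055     ]
[ 0.6008 -0.1804  0.055 ] [ 0.6099 -0.1928  0.    ]
[ 0.6045 -0.2495  0.055 ] [ 0.6138 -0.2656  0.    ]
[ 0.6348 -0.222   0.055 ] [ 0.6458 -0.2366  0.    ]
[ 0.5708 -0.207   0.055 ] [ 0.5784 -0.2209  0.    ]
scene beakers (rim ctr z55): [array([ 0.6  , -0.214,  0.055]), array([ 0.5  , -0.119,  0.055]), array([ 0.7  , -0.123,  0.055]), array([ 0.799, -0.136,  0.055])]
[('tcp_to_tips', 0.011)]
at [0.2223 0.5838 0.2416] tool y ang 69.16 n 25 turn/row [-2.00e-03  2.00e-03  2.81e+00]
[-25.7 -24.4  -0.3] [-26.8 -23.1  -0.3] [-27.9 -21.8  -0.3] [-29.  -20.4  -0.3] [-29.9 -18.9  -0.3] [-30.8 -17.5  -0.3] [-31.7 -15.9  -0.3] [-32.4 -14.3  -0.3] [-33.1 -12.7  -0.3] [-33.6 -11.1  -0.3] [-34.1  -9.4  -0.3] [-34.6  -7.8  -0.3] [-34.9  -6.1  -0.3] [-35.2  -4.3  -0.3] [-35.3  -2.6  -0.3] [-35.4  -0.9  -0.3] [-35.4   0.9  -0.3] [-35.3   2.6  -0.3] [-35.2   4.3  -0.3] [-34.9   6.1  -0.3] [-34.6   7.8  -0.3] [-34.1   9.4  -0.3] [-33.6  11.1  -0.3] [-33.1  12.7  -0.3] [-32.4  14.3  -0.3]
```

>>> apply_moves([
  {"x": -25.7,"y": -24.4,"az": 2.81,"gripper": 0},
  {"x": -26.8,"y": -23.1,"az": 2.81},
  {"x": -27.9,"y": -21.8,"az": 2.81},
  {"x": -29,"y": -20.4,"az": 2.81},
  {"x": -29.9,"y": -18.9,"az": 2.81},
])

```text
invalid input at $.rows[0]: expected keys x, y, z, ax, ay, az, gripper
```

>>> apply_moves([
  {"x": -30.8,"y": -17.5,"az": 2.81},
  {"x": -31.7,"y": -15.9,"az": 2.81},
  {"x": -32.4,"y": -14.3,"az": 2.81},
  {"x": -33.1,"y": -12.7,"az": 2.81},
  {"x": -33.6,"y": -11.1,"az": 2.81},
])

```text
invalid input at $.rows[0]: expected keys x, y, z, ax, ay, az, gripper
```

>>> apply_moves([
  {"x": -34.1,"y": -9.4,"az": 2.81},
  {"x": -34.6,"y": -7.8,"az": 2.81},
  {"x": -34.9,"y": -6.1,"az": 2.81},
  {"x": -35.2,"y": -4.3,"az": 2.81},
  {"x": -35.3,"y": -2.6,"az": 2.81},
])

```text
invalid input at $.rows[0]: expected keys x, y, z, ax, ay, az, gripper
```

>>> apply_moves([
  {"x": -35.4,"y": -0.9,"az": 2.81},
  {"x": -35.4,"y": 0.9,"az": 2.81},
  {"x": -35.3,"y": 2.6,"az": 2.81},
  {"x": -35.2,"y": 4.3,"az": 2.81},
  {"x": -34.9,"y": 6.1,"az": 2.81},
])

```text
invalid input at $.rows[0]: expected keys x, y, z, ax, ay, az, gripper
```

>>> apply_moves([
  {"x": -34.6,"y": 7.8,"az": 2.81},
  {"x": -34.1,"y": 9.4,"az": 2.81},
  {"x": -33.6,"y": 11.1,"az": 2.81},
  {"x": -33.1,"y": 12.7,"az": 2.81},
  {"x": -32.4,"y": 14.3,"az": 2.81},
])

```text
invalid input at $.rows[0]: expected keys x, y, z, ax, ay, az, gripper
```

>>> apply_moves([
  {},
  {},
])

```text
invalid input at $.rows[0]: expected keys x, y, z, ax, ay, az, gripper
```

```bash
python3 - <<'E'
from h import *
import pickle
c=camera("wrist"); pickle.dump(c,open("w1.pkl","wb")); save(c,"w1.png",None,1.42)
plan((.605,-.216,.25),-1.5)
for p in [(.605,-.218,.055),(.605,-.218,0)]: print(px(c,p)*1.42)
E
```

```text
at [0.2223 0.5839 0.2417] tool y ang 69.15 n 23 turn/row [-2.000e-03  2.000e-03  3.072e+00]
[-27.9 -26.6  -0.3] [-29.3 -25.   -0.3] [-30.6 -23.4  -0.3] [-31.8 -21.8  -0.3] [-32.9 -20.   -0.3] [-34.  -18.2  -0.3] [-34.9 -16.4  -0.3] [-35.7 -14.5  -0.3] [-36.4 -12.6  -0.3] [-37.1 -10.6  -0.3] [-37.6  -8.6  -0.3] [-38.   -6.6  -0.3] [-38.3  -4.5  -0.4] [-38.5  -2.5  -0.4] [-38.6  -0.4  -0.4] [-38.5   1.7  -0.4] [-38.4   3.7  -0.4] [-38.1   5.8  -0.4] [-37.7   7.8  -0.4] [-37.3   9.8  -0.4] [-36.7  11.8  -0.4] [-36.   13.8  -0.4] [-35.2  15.7  -0.4] 
[[-179.06664534  851.05895922]]
[[-127.14495269  787.03611702]]
```

View pics/w1.png

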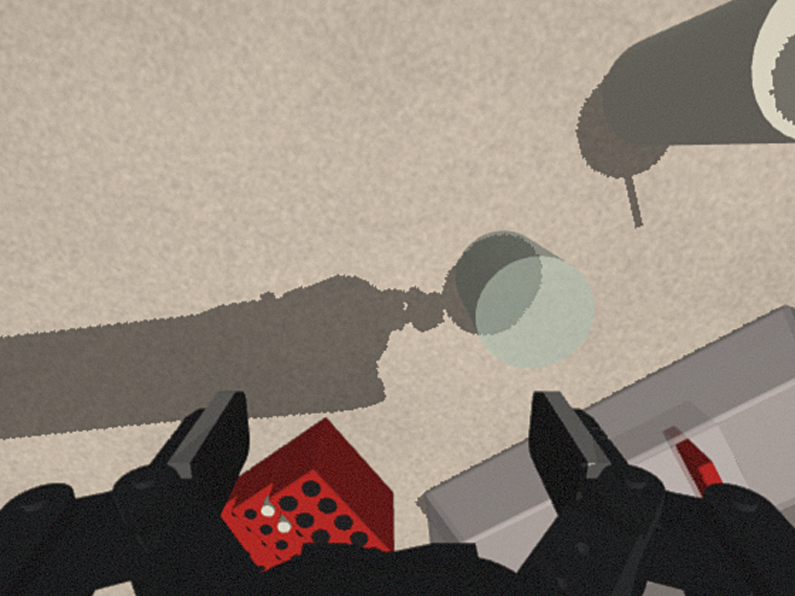

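The moves were refused because every key is required, so the wrist picture only shows the start area (rack and tray). I'll resend with full rows.

>>> apply_moves([
  {"x": -25.7,"y": -24.4,"z": 0,"ax": 0,"ay": 0,"az": 2.81,"gripper": 0},
  {"x": -26.8,"y": -23.1,"z": 0,"ax": 0,"ay": 0,"az": 2.81,"gripper": 0},
  {"x": -27.9,"y": -21.8,"z": 0,"ax": 0,"ay": 0,"az": 2.81,"gripper": 0},
  {"x": -29,"y": -20.4,"z": 0,"ax": 0,"ay": 0,"az": 2.81,"gripper": 0},
  {"x": -29.9,"y": -18.9,"z": 0,"ax": 0,"ay": 0,"az": 2.81,"gripper": 0},
])

```text
clock: 0.57
position: [0.2993, 0.4227, 0.2421]
ee_rot: [0.301, 0.954, -0.0, -0.0]
ft_force: [0.6, -0.5, 0.5]
grip_width: 0.999
grasp_force: 0.0
```

>>> apply_moves([
  {"x": -30.8,"y": -17.5,"z": 0,"ax": 0,"ay": 0,"az": 2.81,"gripper": 0},
  {"x": -31.7,"y": -15.9,"z": 0,"ax": 0,"ay": 0,"az": 2.81,"gripper": 0},
  {"x": -32.4,"y": -14.3,"z": 0,"ax": 0,"ay": 0,"az": 2.81,"gripper": 0},
  {"x": -33.1,"y": -12.7,"z": 0,"ax": 0,"ay": 0,"az": 2.81,"gripper": 0},
  {"x": -33.6,"y": -11.1,"z": 0,"ax": 0,"ay": 0,"az": 2.81,"gripper": 0},
])

```text
clock: 0.98
position: [0.3758, 0.2629, 0.2422]
ee_rot: [0.415, 0.91, 0.0, -0.0]
ft_force: [1.6, 1.0, -0.4]
grip_width: 1.002
grasp_force: 0.0
```

>>> apply_moves([
  {"x": -34.1,"y": -9.4,"z": 0,"ax": 0,"ay": 0,"az": 2.81,"gripper": 0},
  {"x": -34.6,"y": -7.8,"z": 0,"ax": 0,"ay": 0,"az": 2.81,"gripper": 0},
  {"x": -34.9,"y": -6.1,"z": 0,"ax": 0,"ay": 0,"az": 2.81,"gripper": 0},
  {"x": -35.2,"y": -4.3,"z": 0,"ax": 0,"ay": 0,"az": 2.81,"gripper": 0},
  {"x": -35.3,"y": -2.6,"z": 0,"ax": 0,"ay": 0,"az": 2.81,"gripper": 0},
])

```text
clock: 1.4
position: [0.4523, 0.1032, 0.2423]
ee_rot: [0.523, 0.852, 0.0, -0.0]
ft_force: [1.6, 0.9, 0.5]
grip_width: 0.998
grasp_force: 0.0
```

>>> apply_moves([
  {"x": -35.4,"y": -0.9,"z": 0,"ax": 0,"ay": 0,"az": 2.81,"gripper": 0},
  {"x": -35.4,"y": 0.9,"z": 0,"ax": 0,"ay": 0,"az": 2.81,"gripper": 0},
  {"x": -35.3,"y": 2.6,"z": 0,"ax": 0,"ay": 0,"az": 2.81,"gripper": 0},
  {"x": -35.2,"y": 4.3,"z": 0,"ax": 0,"ay": 0,"az": 2.81,"gripper": 0},
  {"x": -34.9,"y": 6.1,"z": 0,"ax": 0,"ay": 0,"az": 2.81,"gripper": 0},
])

```text
clock: 1.82
position: [0.5289, -0.0564, 0.2424]
ee_rot: [0.624, 0.782, 0.0, 0.0]
ft_force: [0.6, 0.5, 0.7]
grip_width: 1.001
grasp_force: 0.0
```

>>> apply_moves([
  {"x": -34.6,"y": 7.8,"z": 0,"ax": 0,"ay": 0,"az": 2.81,"gripper": 0},
  {"x": -34.1,"y": 9.4,"z": 0,"ax": 0,"ay": 0,"az": 2.81,"gripper": 0},
  {"x": -33.6,"y": 11.1,"z": 0,"ax": 0,"ay": 0,"az": 2.81,"gripper": 0},
  {"x": -33.1,"y": 12.7,"z": 0,"ax": 0,"ay": 0,"az": 2.81,"gripper": 0},
  {"x": -32.4,"y": 14.3,"z": 0,"ax": 0,"ay": 0,"az": 2.81,"gripper": 0},
])

```text
clock: 2.23
position: [0.6055, -0.2158, 0.2419]
ee_rot: [0.714, 0.7, -0.0, -0.0]
ft_force: [0.4, 1.4, 0.7]
grip_width: 0.999
grasp_force: 0.0
```

>>> apply_moves([
  {"x": 0,"y": 0,"z": 0,"ax": 0,"ay": 0,"az": 0,"gripper": 0},
  {"x": 0,"y": 0,"z": 0,"ax": 0,"ay": 0,"az": 0,"gripper": 0},
])

```text
clock: 2.4
position: [0.6045, -0.2168, 0.2412]
ee_rot: [0.715, 0.699, -0.001, -0.0]
ft_force: [0.9, 0.9, 0.4]
grip_width: 1.002
grasp_force: 0.0
```

```bash
python3 - <<'E'
from h import *
import pickle
c=camera("wrist"); pickle.dump(c,open("w1.pkl","wb")); save(c,"w2.png",None,1.42)
plan((.605,-.216,.25),-1.5)
for p in [(.605,-.218,.055),(.605,-.218,0)]: print(px(c,p)*1.42)
E
```

```text
at [ 0.6047 -0.2149  0.2415] tool y ang -1.14 n 1 turn/row [-0.077  0.005  0.359]
[-1.1  0.3 -8.5] 
[[389.04686668 270.59540349]]
[[389.0925673  253.73233456]]
```

View pics/w2.png

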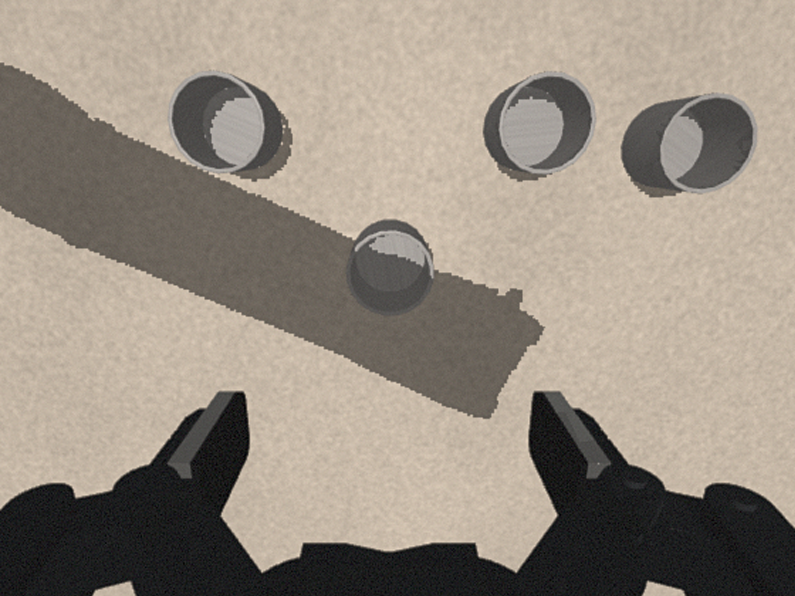

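The wrist view shows the target beaker's rim centred at (391,272), against a prediction of (389,271). That puts it at about (.606,−.219). I'll descend and grasp.

>>> apply_moves([
  {"x": -3,"y": 2,"z": 38,"ax": 0,"ay": 0,"az": 0,"gripper": 0},
  {"x": 0,"y": 0,"z": 41,"ax": 0,"ay": 0,"az": 0,"gripper": 0},
  {"x": 0,"y": 0,"z": 41,"ax": 0,"ay": 0,"az": 0,"gripper": 0},
  {"x": 0,"y": 0,"z": 41,"ax": 0,"ay": 0,"az": 0,"gripper": 0},
  {"x": 0,"y": 0,"z": 30,"ax": 0,"ay": 0,"az": 0,"gripper": 0},
])

```text
clock: 2.87
position: [0.6058, -0.2147, 0.0482]
ee_rot: [0.713, 0.701, 0.0, -0.001]
ft_force: [-0.3, -0.2, 0.0]
grip_width: 1.001
grasp_force: 0.0
```

>>> apply_moves([
  {"x": 0,"y": 0,"z": 18,"ax": 0,"ay": 0,"az": 0,"gripper": 0},
  {"x": 0,"y": 0,"z": 0,"ax": 0,"ay": 0,"az": 0,"gripper": 0},
  {"x": 0,"y": 0,"z": 0,"ax": 0,"ay": 0,"az": 0,"gripper": 0.6},
  {"x": 0,"y": 0,"z": 0,"ax": 0,"ay": 0,"az": 0,"gripper": 0.6},
  {"x": 0,"y": 0,"z": 0,"ax": 0,"ay": 0,"az": 0,"gripper": 0.6},
], newtons=25)

```text
clock: 3.28
position: [0.6083, -0.2174, 0.0358]
ee_rot: [0.714, 0.701, 0.001, 0.001]
ft_force: [0.1, 2.0, 4.1]
grip_width: 0.699
grasp_force: 27.5
```

>>> apply_moves([
  {"x": 0,"y": 0,"z": 0,"ax": 0,"ay": 0,"az": 0,"gripper": 0.6},
  {"x": 0,"y": 0,"z": 0,"ax": 0,"ay": 0,"az": 0,"gripper": 0.6},
  {"x": 0,"y": 0,"z": 0,"ax": 0,"ay": 0,"az": 0,"gripper": 0.6},
])

```text
clock: 3.53
position: [0.6083, -0.2174, 0.0357]
ee_rot: [0.714, 0.701, 0.001, 0.001]
ft_force: [-1.9, 2.6, 8.3]
grip_width: 0.7
grasp_force: 27.9
```

>>> apply_moves([
  {"x": 0,"y": 0,"z": -10,"ax": 0,"ay": 0,"az": 0,"gripper": 0.6},
  {"x": 0,"y": 0,"z": -25,"ax": 0,"ay": 0,"az": 0,"gripper": 0.6},
  {"x": 0,"y": 0,"z": -30,"ax": 0,"ay": 0,"az": 0,"gripper": 0.6},
  {"x": 20,"y": 1,"z": -10,"ax": 0,"ay": 0,"az": 0,"gripper": 0.6},
  {"x": 30,"y": 2,"z": 0,"ax": 0,"ay": 0,"az": 0,"gripper": 0.6},
])

```text
clock: 3.95
position: [0.6118, -0.172, 0.1133]
ee_rot: [0.716, 0.698, 0.001, 0.003]
ft_force: [1.2, 0.2, -2.3]
grip_width: 0.7
grasp_force: 28.1
```

>>> apply_moves([
  {"x": 30,"y": 2,"z": 0,"ax": 0,"ay": 0,"az": 0,"gripper": 0.6},
  {"x": 30,"y": 2,"z": 0,"ax": 0,"ay": 0,"az": 0,"gripper": 0.6},
  {"x": 30,"y": 2,"z": 0,"ax": 0,"ay": 0,"az": 0,"gripper": 0.6},
  {"x": 20,"y": 1,"z": 0,"ax": 0,"ay": 0,"az": 0,"gripper": 0.6},
  {"x": 0,"y": 0,"z": 0,"ax": 0,"ay": 0,"az": 0,"gripper": 0.6},
])

```text
clock: 4.37
position: [0.6209, -0.0511, 0.1091]
ee_rot: [0.711, 0.703, 0.001, -0.001]
ft_force: [0.6, 0.6, -2.5]
grip_width: 0.699
grasp_force: 28.1
```

```bash
python3 - <<'E'
from h import *
import pickle
from pose import W,q
c=camera("wrist"); pickle.dump(c,open("w3.pkl","wb")); save(c,"w3.png",None,1.42)
o=get_obs(); print(o["position"],o["ft_force"],o["grip_width"],o["grasp_force"])
for n,p in dict(tube=(0,0,168),lipL=(16,-80,77),lipR=(44,-80,77),lip=(30,-80,67),g1=(71,-29,126),g2=(-76,-29,126),b1=(53,-45,10),b2=(-103,-45,10),pl=(-109,-25,148)).items(): print(n,px(c,W(q,np.array([p])/1e3))*1.42)
E
```

```text
[ 0.62057364 -0.05435693  0.10923499] [ 0.4590775  -0.47026839 -2.54689271] 0.6947830650465048 28.05027974769473
tube [[  -76.70683583 -1538.8037143 ]]
lipL [[326.09684996  29.02076382]]
lipR [[419.24508231  30.83451307]]
lip [[373.63259666  37.39260983]]
g1 [[ 603.27762093 -364.0228086 ]]
g2 [[-252.89618811 -385.10708567]]
b1 [[434.12354737 -25.600301  ]]
b2 [[ 53.21747588 -33.29607845]]
pl [[-753.5205046  -621.86640208]]
```

View pics/w3.png

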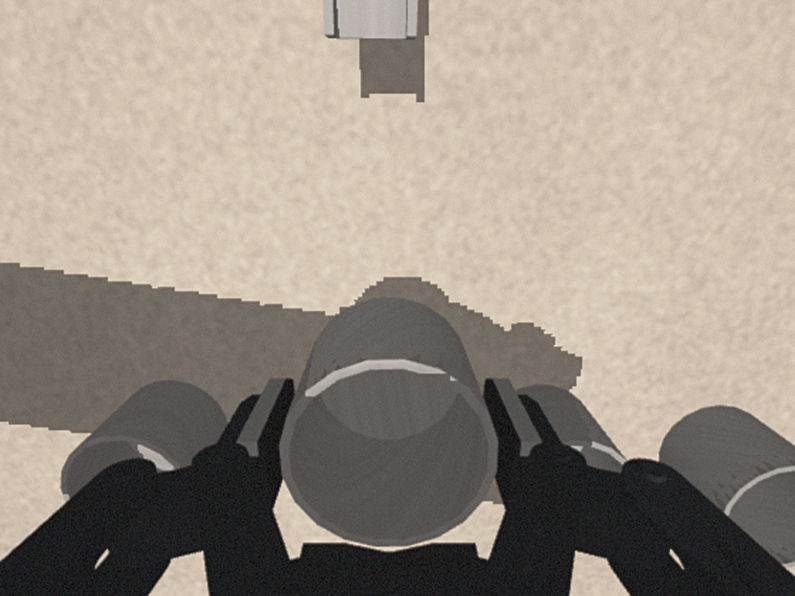

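The lip in the wrist view spans columns 324–418 at row 38, which agrees with the pose within about 1 mm. The held beaker's rim spans x 281–497, y 360–546.

```bash
python3 - <<'E'
from h import *
import pickle
c=pickle.load(open("w3.pkl","rb"))
zr=.1092-.0358+.055
for u in [(281,450),(497,450),(389,546),(389,360)]: print(onz(c,np.array(u)/1.42,zr).round(4))
for u in [(324,38),(418,38)]: print("lip floor/edge",onz(c,np.array(u)/1.42,.067).round(4),onz(c,np.array(u)/1.42,.064).round(4))
from pose import *
plan((.6177,.046,.1092),-1.7)
E
```

```text
[ 0.5925 -0.0509  0.1284]
[ 0.6504 -0.0517  0.1284]
[ 0.621  -0.0833  0.1284]
[ 0.6218 -0.025   0.1284]
lip floor/edge [0.6022 0.06   0.067 ] [0.6018 0.0606 0.064 ]
lip floor/edge [0.6323 0.0596 0.067 ] [0.6325 0.0602 0.064 ]
at [ 0.6206 -0.0544  0.1092] tool y ang -0.82 n 3 turn/row [ 0.02  -0.03   0.292]
[33.4 -1.4  0.1] [33.4 -1.6  0. ] [33.4 -1.8  0. ]
```

>>> apply_moves([
  {"x": 0,"y": -2,"z": 30,"ax": 0,"ay": 0,"az": 0,"gripper": 0.6},
  {"x": 0,"y": -4,"z": 30,"ax": 0,"ay": 0,"az": 0,"gripper": 0.6},
  {"x": 0,"y": 0,"z": 8,"ax": 0,"ay": 0,"az": 0,"gripper": 0.6},
  {"x": 0,"y": 0,"z": 0,"ax": 0,"ay": 0,"az": 0,"gripper": 0.6},
  {"x": 0,"y": 0,"z": 0,"ax": 0,"ay": 0,"az": 0,"gripper": 0.6},
])

```text
clock: 4.83
position: [0.6145, -0.0587, 0.0415]
ee_rot: [0.714, 0.7, 0.0, 0.0]
ft_force: [0.8, -0.1, -1.0]
grip_width: 0.698
grasp_force: 28.4
```

>>> apply_moves([
  {"x": 20,"y": 0,"z": 0,"ax": 0,"ay": 0,"az": 0,"gripper": 0.6},
  {"x": 25,"y": 0,"z": 0,"ax": 0,"ay": 0,"az": 0,"gripper": 0.6},
  {"x": 15,"y": 0,"z": 0,"ax": 0,"ay": 0,"az": 0,"gripper": 0.6},
  {"x": 0,"y": 0,"z": 0,"ax": 0,"ay": 0,"az": 0,"gripper": 0.6},
])

```text
clock: 5.17
position: [0.6169, 0.007, 0.0425]
ee_rot: [0.712, 0.702, 0.002, 0.0]
ft_force: [0.2, 1.2, -2.1]
grip_width: 0.698
grasp_force: 28.4
```

```bash
python3 -c "
from h import *
plan((.6159,.0457,.0375))"
```

```text
at [0.6169 0.007  0.0425] tool y ang -0.82 n 1 turn/row [0. 0. 0.]
[38.6 -1.6  5.1]
```

>>> apply_moves([
  {"x": 0,"y": 0,"z": 4.5,"ax": 0,"ay": 0,"az": 0,"gripper": 0.6},
  {"x": 8,"y": -0.5,"z": 0,"ax": 0,"ay": 0,"az": 0,"gripper": 0.6},
  {"x": 15,"y": -0.5,"z": 0,"ax": 0,"ay": 0,"az": 0,"gripper": 0.6},
  {"x": 13,"y": -0.5,"z": 0,"ax": 0,"ay": 0,"az": 0,"gripper": 0.6},
  {"x": 2.5,"y": 0,"z": 0,"ax": 0,"ay": 0,"az": 0,"gripper": 0.6},
])

```text
clock: 5.58
position: [0.6146, 0.0437, 0.0361]
ee_rot: [0.713, 0.701, 0.001, -0.0]
ft_force: [-0.2, 0.6, -2.6]
grip_width: 0.696
grasp_force: 28.4
```

>>> apply_moves([
  {"x": 0,"y": 0,"z": 0,"ax": 0,"ay": 0,"az": 0,"gripper": 0.6},
  {"x": 0,"y": 0,"z": 0,"ax": 0,"ay": 0,"az": 0,"gripper": 0.6},
  {"x": 0,"y": 0,"z": 1,"ax": 0,"ay": 0,"az": 0,"gripper": 0.6},
  {"x": 0,"y": 0,"z": 0,"ax": 0,"ay": 0,"az": 0,"gripper": 0.6},
])

```text
clock: 5.92
position: [0.6146, 0.0399, 0.0357]
ee_rot: [0.714, 0.7, 0.0, 0.0]
ft_force: [-4.3, 1.0, 6.3]
grip_width: 0.701
grasp_force: 29.1
```

>>> apply_moves([
  {"x": 0,"y": 0,"z": -2,"ax": 0,"ay": 0,"az": 0,"gripper": 0.6},
  {"x": 4,"y": 1,"z": 0,"ax": 0,"ay": 0,"az": 0,"gripper": 0.6},
  {"x": 0,"y": 0,"z": 0,"ax": 0,"ay": 0,"az": 0,"gripper": 0.6},
  {"x": 0,"y": 0,"z": 1.5,"ax": 0,"ay": 0,"az": 0,"gripper": 0.6},
  {"x": 0,"y": 0,"z": 0,"ax": 0,"ay": 0,"az": 0,"gripper": 0.6},
])

```text
clock: 6.33
position: [0.6157, 0.045, 0.0357]
ee_rot: [0.714, 0.7, 0.0, -0.0]
ft_force: [-3.5, 1.9, 5.1]
grip_width: 0.696
grasp_force: 28.9
```

```bash
python3 - <<'E'
from h import *
import pickle
o=get_obs(); print(o["position"],o["ft_force"])
c=camera("top"); pickle.dump(c,open("t2.pkl","wb"))
a=cv2.resize(c["color"][195:280,220:320],None,fx=4,fy=4,interpolation=cv2.INTER_CUBIC)
w=camera("wrist"); pickle.dump(w,open("w4.pkl","wb"))
b=cv2.resize(w["color"],None,fx=.714,fy=.714)
im=np.zeros((340,800,3),np.uint8); im[:,:400]=a; im[:300,400:]=b[:300,:400]
cv2.imwrite("pics/c3.png",im[:,:,::-1])
from pose import W,q
print(px(w,[(.617,.046,.055),(.6172,.06,.067)])*.714)
E
```

```text
[0.61568789 0.0450069  0.0357334 ] [-3.50667118  1.89925638  5.06701789]
[[196.99347825 224.50909508]
 [197.0606767  213.62450871]]
```

View pics/c3.png

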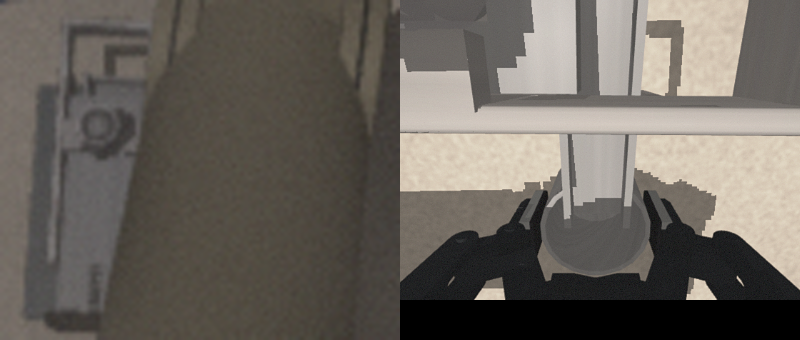

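In the top and wrist views the beaker sits under the lip. The trough is centred over its opening, with the lip inside the near rim. Now I'll release and retreat.

>>> apply_moves([
  {"x": 0,"y": 0,"z": 0,"ax": 0,"ay": 0,"az": 0,"gripper": 0.1},
  {"x": 0,"y": 0,"z": 0,"ax": 0,"ay": 0,"az": 0,"gripper": 0.1},
  {"x": 0,"y": 0,"z": 0,"ax": 0,"ay": 0,"az": 0,"gripper": 0.1},
  {"x": 0,"y": 0,"z": -4,"ax": 0,"ay": 0,"az": 0,"gripper": 0.1},
  {"x": 0,"y": 0,"z": -20,"ax": 0,"ay": 0,"az": 0,"gripper": 0.1},
])

```text
clock: 6.85
position: [0.6135, 0.0448, 0.0569]
ee_rot: [0.714, 0.7, -0.002, -0.001]
ft_force: [-0.5, -0.6, 0.3]
grip_width: 0.901
grasp_force: 0.0
```

>>> apply_moves([
  {"x": -10,"y": 0,"z": -36,"ax": 0,"ay": 0,"az": 0,"gripper": 0.1},
  {"x": -20,"y": 0,"z": -36,"ax": 0,"ay": 0,"az": 0,"gripper": 0.1},
  {"x": -10,"y": 0,"z": -40,"ax": 0,"ay": 0,"az": 0,"gripper": 0.1},
  {"x": 0,"y": 0,"z": -40,"ax": 0,"ay": 0,"az": 0,"gripper": 1},
  {"x": 0,"y": 0,"z": -38,"ax": 0,"ay": 0,"az": 0,"gripper": 1},
])

```text
clock: 7.27
position: [0.6144, 0.0033, 0.252]
ee_rot: [0.715, 0.699, 0.0, 0.0]
ft_force: [0.8, -0.5, 0.6]
grip_width: 0.637
grasp_force: 0.0
```

```bash
python3 -c "
from h import *
plan((.435,.143,.25),88.5,15)"
```

```text
at [0.6144 0.0033 0.252 ] tool y ang -1.23 n 15 turn/row [ 3.000e-03  3.000e-03 -5.982e+00]
[  9.1 -12.2   0.1] [ 10.3 -11.1   0.1] [ 11.4 -10.    0.1] [12.4 -8.8  0.1] [13.2 -7.4  0.1] [13.9 -6.   0.1] [14.5 -4.5  0.1] [14.9 -3.   0.1] [15.1 -1.4  0.1] [15.2  0.1  0.1] [15.1  1.7  0.1] [14.8  3.3  0.1] [14.4  4.8  0.1] [13.8  6.3  0.1] [13.1  7.7  0.1]
```

>>> apply_moves([
  {"x": 9.1,"y": -12.2,"z": 0,"ax": 0,"ay": 0,"az": -6,"gripper": 1},
  {"x": 10.3,"y": -11.1,"z": 0,"ax": 0,"ay": 0,"az": -6,"gripper": 1},
  {"x": 11.4,"y": -10,"z": 0,"ax": 0,"ay": 0,"az": -6,"gripper": 1},
  {"x": 12.4,"y": -8.8,"z": 0,"ax": 0,"ay": 0,"az": -6,"gripper": 1},
  {"x": 13.2,"y": -7.4,"z": 0,"ax": 0,"ay": 0,"az": -6,"gripper": 1},
])

```text
clock: 7.68
position: [0.5541, 0.0516, 0.2496]
ee_rot: [0.506, 0.862, 0.0, 0.0]
ft_force: [0.7, 0.4, -0.2]
grip_width: -0.001
grasp_force: 0.0
```

>>> apply_moves([
  {"x": 13.9,"y": -6,"z": 0,"ax": 0,"ay": 0,"az": -6,"gripper": 1},
  {"x": 14.5,"y": -4.5,"z": 0,"ax": 0,"ay": 0,"az": -6,"gripper": 1},
  {"x": 14.9,"y": -3,"z": 0,"ax": 0,"ay": 0,"az": -6,"gripper": 1},
  {"x": 15.1,"y": -1.4,"z": 0,"ax": 0,"ay": 0,"az": -6,"gripper": 1},
  {"x": 15.2,"y": 0,"z": 0,"ax": 0,"ay": 0,"az": -6,"gripper": 1},
])

```text
clock: 8.1
position: [0.4941, 0.0979, 0.2496]
ee_rot: [0.266, 0.964, 0.0, 0.0]
ft_force: [0.1, -0.2, 0.5]
grip_width: 0.003
grasp_force: 0.0
```

>>> apply_moves([
  {"x": 15.1,"y": 1.7,"z": 0,"ax": 0,"ay": 0,"az": -6,"gripper": 1},
  {"x": 14.8,"y": 3.3,"z": 0,"ax": 0,"ay": 0,"az": -6,"gripper": 1},
  {"x": 14.4,"y": 4.8,"z": 0,"ax": 0,"ay": 0,"az": -6,"gripper": 1},
  {"x": 13.8,"y": 6.3,"z": 0,"ax": 0,"ay": 0,"az": -6,"gripper": 1},
  {"x": 13.1,"y": 7.7,"z": 0,"ax": 0,"ay": 0,"az": -6,"gripper": 1},
])

```text
clock: 8.52
position: [0.4339, 0.1442, 0.2496]
ee_rot: [0.007, 1.0, 0.0, 0.0]
ft_force: [0.3, 0.4, -0.2]
grip_width: -0.001
grasp_force: 0.0
```

>>> apply_moves([
  {"x": 0,"y": 0,"z": 0,"ax": 0,"ay": 0,"az": 0,"gripper": 1},
  {"x": 0,"y": 0,"z": 0,"ax": 0,"ay": 0,"az": 0,"gripper": 1},
])

```text
clock: 8.68
position: [0.4344, 0.1441, 0.2496]
ee_rot: [0.01, 1.0, 0.0, 0.0]
ft_force: [-0.7, -0.1, -0.5]
grip_width: 0.003
grasp_force: 0.0
```

```bash
python3 - <<'E'
from h import *
plan((.435,.143,.125),88.5)
s=camera("scene")
save(s,"s2.png",(230,140,400,268),4.6)
E
```

```text
at [0.4344 0.1441 0.2496] tool y ang 88.85 n 4 turn/row [0.009 0.008 0.089]
[-0.1 -0.3 31.2] [-0.1 -0.3 31.2] [-0.1 -0.3 31.2] [-0.1 -0.3 31.2]
```

View pics/s2.png

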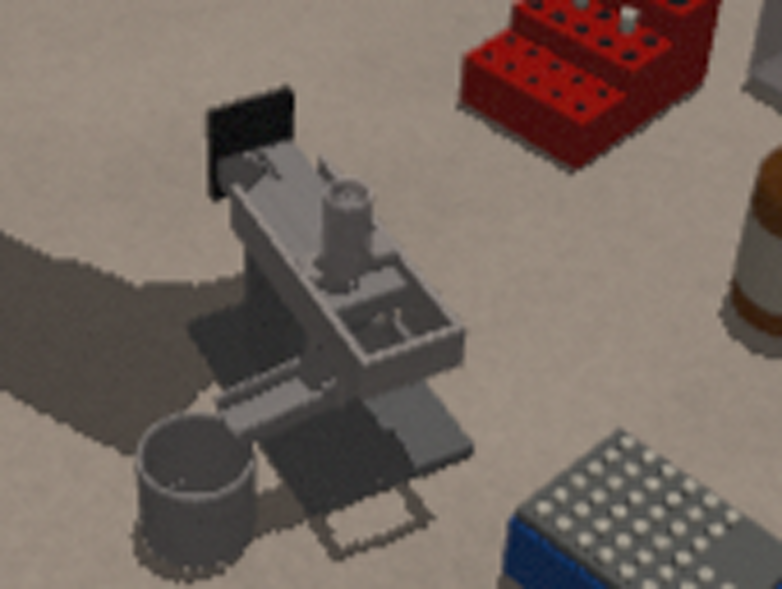

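The scene view shows the beaker at (195,490) with the chute lip just over its rim at (240,420). Next is descending in front of the plate and pushing.

>>> apply_moves([
  {"x": 0,"y": 0,"z": 35,"ax": 0,"ay": 0,"az": 0,"gripper": 1},
  {"x": 0,"y": 0,"z": 35,"ax": 0,"ay": 0,"az": 0,"gripper": 1},
  {"x": 0,"y": 0,"z": 35,"ax": 0,"ay": 0,"az": 0,"gripper": 1},
  {"x": 0,"y": 0,"z": 20,"ax": 0,"ay": 0,"az": 0,"gripper": 1},
  {"x": 0,"y": 0,"z": 0,"ax": 0,"ay": 0,"az": 0,"gripper": 1},
])

```text
clock: 9.15
position: [0.4327, 0.142, 0.1205]
ee_rot: [0.011, 1.0, -0.002, -0.003]
ft_force: [0.2, -0.3, 0.2]
grip_width: 0.001
grasp_force: 0.0
```

>>> apply_moves([
  {"x": -10,"y": 0,"z": 0,"ax": 0,"ay": 0,"az": 0,"gripper": 1},
  {"x": -6,"y": 0,"z": 0,"ax": 0,"ay": 0,"az": 0,"gripper": 1},
  {"x": -4,"y": 0,"z": 0,"ax": 0,"ay": 0,"az": 0,"gripper": 1},
  {"x": -4,"y": 0,"z": 0,"ax": 0,"ay": 0,"az": 0,"gripper": 1},
  {"x": 0,"y": 0,"z": 0,"ax": 0,"ay": 0,"az": 0,"gripper": 1},
])

```text
clock: 9.57
position: [0.4599, 0.1437, 0.1253]
ee_rot: [0.01, 1.0, 0.0, 0.001]
ft_force: [-0.3, -0.6, -0.1]
grip_width: -0.002
grasp_force: 0.0
```

>>> apply_moves([
  {"x": -4,"y": 0,"z": 0,"ax": 0,"ay": 0,"az": 0,"gripper": 1},
  {"x": -4,"y": 0,"z": 0,"ax": 0,"ay": 0,"az": 0,"gripper": 1},
  {"x": 0,"y": 0,"z": 0,"ax": 0,"ay": 0,"az": 0,"gripper": 1},
])

```text
clock: 9.82
position: [0.4667, 0.1435, 0.1245]
ee_rot: [0.01, 1.0, 0.0, -0.0]
ft_force: [-3.0, -0.2, 2.3]
grip_width: -0.003
grasp_force: 1.5
```

>>> apply_moves([
  {"x": -5,"y": 0,"z": 0,"ax": 0,"ay": 0,"az": 0,"gripper": 1},
  {"x": -5,"y": 0,"z": 0,"ax": 0,"ay": 0,"az": 0,"gripper": 1},
  {"x": -5,"y": 0,"z": 0,"ax": 0,"ay": 0,"az": 0,"gripper": 1},
  {"x": 0,"y": 0,"z": 0,"ax": 0,"ay": 0,"az": 0,"gripper": 1},
])

```text
clock: 10.15
position: [0.4811, 0.1431, 0.1241]
ee_rot: [0.01, 1.0, -0.0, -0.001]
ft_force: [-5.9, -0.3, 3.6]
grip_width: 0.003
grasp_force: 2.9
```

>>> apply_moves([
  {"x": -5,"y": 0,"z": 0,"ax": 0,"ay": 0,"az": 0,"gripper": 1},
  {"x": -5,"y": 0,"z": 0,"ax": 0,"ay": 0,"az": 0,"gripper": 1},
  {"x": -3,"y": 0,"z": 0,"ax": 0,"ay": 0,"az": 0,"gripper": 1},
  {"x": 0,"y": 0,"z": 0,"ax": 0,"ay": 0,"az": 0,"gripper": 1},
])

```text
clock: 10.48
position: [0.4934, 0.1428, 0.1239]
ee_rot: [0.01, 1.0, -0.0, -0.001]
ft_force: [-8.7, -1.0, 5.8]
grip_width: -0.002
grasp_force: 4.1
```

>>> apply_moves([
  {"x": -2,"y": 0,"z": 0,"ax": 0,"ay": 0,"az": 0,"gripper": 1},
  {"x": -1,"y": 0,"z": 0,"ax": 0,"ay": 0,"az": 0,"gripper": 1},
  {"x": 0,"y": 0,"z": 0,"ax": 0,"ay": 0,"az": 0,"gripper": 1},
])

```text
clock: 10.73
position: [0.4948, 0.1428, 0.1238]
ee_rot: [0.009, 1.0, -0.0, -0.003]
ft_force: [-15.9, -0.4, 10.1]
grip_width: 0.0
grasp_force: 7.8
```

The stop is reached: the force jumped to 16 N at x .495. I'll hold briefly, then retract.

>>> apply_moves([
  {"x": -1,"y": 0,"z": 0,"ax": 0,"ay": 0,"az": 0,"gripper": 1},
  {"x": 0,"y": 0,"z": 0,"ax": 0,"ay": 0,"az": 0,"gripper": 1},
  {"x": 0,"y": 0,"z": 0,"ax": 0,"ay": 0,"az": 0,"gripper": 1},
  {"x": 0,"y": 0,"z": 0,"ax": 0,"ay": 0,"az": 0,"gripper": 1},
  {"x": 0,"y": 0,"z": 0,"ax": 0,"ay": 0,"az": 0,"gripper": 1},
])

```text
clock: 11.15
position: [0.4949, 0.1428, 0.1237]
ee_rot: [0.009, 1.0, -0.0, -0.004]
ft_force: [-19.8, -2.0, 13.7]
grip_width: 0.002
grasp_force: 10.3
```

>>> apply_moves([
  {"x": 8,"y": 0,"z": 0,"ax": 0,"ay": 0,"az": 0,"gripper": 1},
  {"x": 12,"y": 0,"z": 0,"ax": 0,"ay": 0,"az": 0,"gripper": 1},
  {"x": 12,"y": 0,"z": 0,"ax": 0,"ay": 0,"az": 0,"gripper": 1},
  {"x": 13,"y": 0,"z": 0,"ax": 0,"ay": 0,"az": 0,"gripper": 1},
  {"x": 0,"y": 0,"z": 0,"ax": 0,"ay": 0,"az": 0,"gripper": 1},
])

```text
clock: 11.57
position: [0.4518, 0.1439, 0.1241]
ee_rot: [0.009, 1.0, 0.0, -0.0]
ft_force: [0.9, -0.2, 0.8]
grip_width: -0.001
grasp_force: 0.0
```

>>> apply_moves([
  {"x": 0,"y": 0,"z": 0,"ax": 0,"ay": 0,"az": 0,"gripper": 1},
  {"x": 0,"y": 0,"z": 0,"ax": 0,"ay": 0,"az": 0,"gripper": 1},
  {"x": 0,"y": 0,"z": 0,"ax": 0,"ay": 0,"az": 0,"gripper": 1},
  {"x": 0,"y": 0,"z": 0,"ax": 0,"ay": 0,"az": 0,"gripper": 1},
  {"x": 0,"y": 0,"z": 0,"ax": 0,"ay": 0,"az": 0,"gripper": 1},
])

```text
clock: 11.98
position: [0.4539, 0.1436, 0.1243]
ee_rot: [0.01, 1.0, -0.0, 0.0]
ft_force: [0.1, -0.2, -0.4]
grip_width: -0.001
grasp_force: 0.0
```

```bash
python3 - <<'E'
from h import *
s=camera("scene"); save(s,"s3.png",(230,140,400,268),4.6); print(get_obs()["position"])
E
```

```text
[0.45381539 0.14356176 0.12425257]
```

View pics/s3.png

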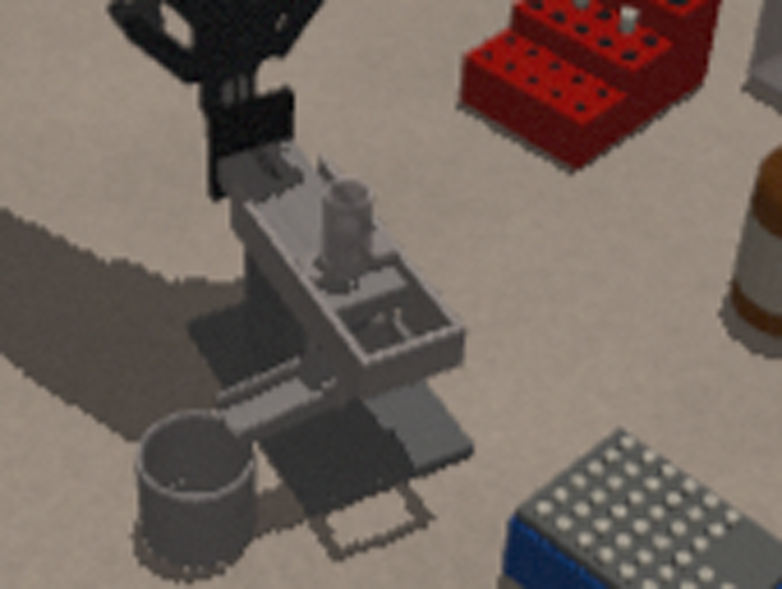

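The slide is fully back, with the plate where it was before (210–293, 90–195), and the beaker hasn't moved. Second push, with the same strokes.

>>> apply_moves([
  {"x": -8,"y": 0,"z": 0,"ax": 0,"ay": 0,"az": 0,"gripper": 1},
  {"x": -6,"y": 0,"z": 0,"ax": 0,"ay": 0,"az": 0,"gripper": 1},
  {"x": -5,"y": 0,"z": 0,"ax": 0,"ay": 0,"az": 0,"gripper": 1},
  {"x": -5,"y": 0,"z": 0,"ax": 0,"ay": 0,"az": 0,"gripper": 1},
  {"x": -5,"y": 0,"z": 0,"ax": 0,"ay": 0,"az": 0,"gripper": 1},
])

```text
clock: 12.45
position: [0.4824, 0.1431, 0.1241]
ee_rot: [0.01, 1.0, -0.0, -0.001]
ft_force: [-6.9, -0.1, 5.2]
grip_width: -0.004
grasp_force: 3.7
```

>>> apply_moves([
  {"x": -5,"y": 0,"z": 0,"ax": 0,"ay": 0,"az": 0,"gripper": 1},
  {"x": -4,"y": 0,"z": 0,"ax": 0,"ay": 0,"az": 0,"gripper": 1},
  {"x": -4,"y": 0,"z": 0,"ax": 0,"ay": 0,"az": 0,"gripper": 1},
  {"x": -2,"y": 0,"z": 0,"ax": 0,"ay": 0,"az": 0,"gripper": 1},
  {"x": 0,"y": 0,"z": 0,"ax": 0,"ay": 0,"az": 0,"gripper": 1},
])

```text
clock: 12.87
position: [0.4948, 0.1428, 0.1235]
ee_rot: [0.009, 1.0, -0.001, -0.004]
ft_force: [-20.0, -1.3, 12.6]
grip_width: -0.003
grasp_force: 9.7
```

>>> apply_moves([
  {"x": 0,"y": 0,"z": 0,"ax": 0,"ay": 0,"az": 0,"gripper": 1},
  {"x": 0,"y": 0,"z": 0,"ax": 0,"ay": 0,"az": 0,"gripper": 1},
  {"x": 0,"y": 0,"z": 0,"ax": 0,"ay": 0,"az": 0,"gripper": 1},
  {"x": 0,"y": 0,"z": 0,"ax": 0,"ay": 0,"az": 0,"gripper": 1},
])

```text
clock: 13.2
position: [0.4949, 0.1428, 0.1236]
ee_rot: [0.009, 1.0, -0.0, -0.003]
ft_force: [-18.5, -1.6, 10.8]
grip_width: 0.003
grasp_force: 9.1
```

>>> apply_moves([
  {"x": 8,"y": 0,"z": 0,"ax": 0,"ay": 0,"az": 0,"gripper": 1},
  {"x": 12,"y": 0,"z": 0,"ax": 0,"ay": 0,"az": 0,"gripper": 1},
  {"x": 12,"y": 0,"z": 0,"ax": 0,"ay": 0,"az": 0,"gripper": 1},
  {"x": 18,"y": 0,"z": 0,"ax": 0,"ay": 0,"az": 0,"gripper": 1},
  {"x": 0,"y": 0,"z": 0,"ax": 0,"ay": 0,"az": 0,"gripper": 1},
])

```text
clock: 13.62
position: [0.4459, 0.1438, 0.124]
ee_rot: [0.009, 1.0, 0.0, -0.001]
ft_force: [-0.0, 1.0, -0.4]
grip_width: 0.001
grasp_force: 0.0
```

>>> apply_moves([
  {"x": 0,"y": 0,"z": -30,"ax": 0,"ay": 0,"az": 0,"gripper": 1},
  {"x": 0,"y": 0,"z": -40,"ax": 0,"ay": 0,"az": 0,"gripper": 1},
  {"x": 0,"y": 0,"z": -40,"ax": 0,"ay": 0,"az": 0,"gripper": 1},
  {"x": 0,"y": 0,"z": -40,"ax": 0,"ay": 0,"az": 0,"gripper": 1},
  {"x": 0,"y": 0,"z": 0,"ax": 0,"ay": 0,"az": 0,"gripper": 1},
])

```text
clock: 14.03
position: [0.4511, 0.1447, 0.2821]
ee_rot: [0.01, 1.0, 0.003, 0.005]
ft_force: [1.3, -0.1, -0.3]
grip_width: 0.003
grasp_force: 0.0
```

```bash
python3 - <<'E'
from h import *
import pickle
print(get_obs()["position"],get_obs()["ft_force"])
s0=pickle.load(open("scene.pkl","rb")); s=camera("scene"); t=camera("top"); w=camera("wrist")
for c in(s,t,w): print(px(c,[(.617,.046,.055),(.617,.046,.012)]).round(0).tolist())
# plate/rest region unchanged vs start? and tube
d=np.abs(s["color"].astype(int)-s0["color"]).sum(2)
print("plate diff",d[155:185,272:296].mean(),"tube diff",d[178:205,298:316].mean(),"bg",d[300:330,100:150].mean())
def asc(c,ctr,r):
    u,v=ctr; g=cv2.cvtColor(c["color"],cv2.COLOR_RGB2GRAY)[int(v)-r:int(v)+r,int(u)-r:int(u)+r]
    for row in g: print(" ".join("%3d"%x for x in row))
asc(s,px(s,(.617,.046,.05))[0],14)
asc(t,px(t,(.617,.046,.04))[0],15)
E
```

```text
[0.45114146 0.14469506 0.28213873] [ 1.25832268 -0.06706229 -0.27955786]
[[274.0, 239.0], [274.0, 251.0]]
[[285.0, 224.0], [285.0, 227.0]]
[[195.0, 320.0], [202.0, 300.0]]
plate diff 22.476388888888888 tube diff 12.997942386831276 bg 10.974
 75  74  74  71  71  74  74  72  72  74  74  73  72  73  73  73  72  68  90  83  73  60  62  61  61  60 101 106
 74  75  71  72  72  74  74  72  71  72  74  72  72  71  72  70  74  68  68  63  62  62  63  83 101 104 116 115
 74  74  73  73  72  72  73  72  73  73  74  75  72  72  69  73  74  72  62  61  63 102 105 109 115 115 115 117
 72  73  73  72  71  72  73  73  73  86  87  89  98  99  99  95  91 119  97 103 104 114 116 116 116 115 118 118
 73  71  73  74  71  74  80  86 108  99  87  86  80  78  78  86  84  96 104  98 114 116 116 118 116 115 117 118
 72  73  73  73  73  87  95  95  84  73  68  68  64  64  63  67  66  67  76  71 113 116 117 114 118 115 115 100
 74  74  73  78 106  96  77  73  63  61  62  62  62  60  64  63  62  62  60  59  94 116 116 117 115 100  98  74
 73  73  81 106  93  74  62  61  62  61  61  61  61  62  62  63  62  64  60
[... 5176 characters left out ...]
 107 104 100  85  70  69  73  78  88  95  91  94  96  95 100  99  86  79  74  67  74  80 100 107 111
108 108 106 107 105 111 109 107 102  84  70  67  71  75  80  81  81  80  79  83  77  70  71  69  77  96 101 106 110 110
111 107 109 110 104 107 107 107 107 100  87  73  68  64  69  70  70  69  68  69  69  67  71  83  98 105 110 112 110 112
111 108 107 107 106 107 108 105 108 105 101  95  79  76  68  70  70  70  67  68  69  80  88 100 108 108 110 110 114 111
113 110 108 106 104 107 107 108 106 104 107 107 101  97  89  84  81  83  78  91  95  99 105 106 105 106 106 108 110 107
107 106 107 108 108 106 108 109 107 108 107 106 110 106 101 102  99 101 100 101 104 106 108 106 106 103 106 109 110 110
```

>>> apply_moves([
  {"x": -28,"y": -16,"z": 0,"ax": 0,"ay": 0,"az": 0,"gripper": 1},
  {"x": -28,"y": -16,"z": 0,"ax": 0,"ay": 0,"az": 0,"gripper": 1},
  {"x": -28,"y": -17,"z": 0,"ax": 0,"ay": 0,"az": 0,"gripper": 1},
  {"x": -28,"y": -17,"z": 0,"ax": 0,"ay": 0,"az": 0,"gripper": 1},
  {"x": -28,"y": -17,"z": 0,"ax": 0,"ay": 0,"az": 0,"gripper": 1},
])

```text
clock: 14.6
position: [0.5869, 0.057, 0.2725]
ee_rot: [0.009, 1.0, -0.001, -0.001]
ft_force: [-0.5, 0.6, 0.4]
grip_width: 0.001
grasp_force: 0.0
```

>>> apply_moves([
  {"x": -25,"y": -17,"z": 0,"ax": 0,"ay": 0,"az": 0,"gripper": 1},
  {"x": 0,"y": 0,"z": 0,"ax": 0,"ay": 0,"az": 0,"gripper": 1},
  {"x": 0,"y": 0,"z": 0,"ax": 0,"ay": 0,"az": 0,"gripper": 1},
])

```text
clock: 14.85
position: [0.6109, 0.0388, 0.2718]
ee_rot: [0.011, 1.0, -0.001, -0.002]
ft_force: [-0.4, 0.0, -0.1]
grip_width: 0.001
grasp_force: 0.0
```

```bash
python3 - <<'E'
from h import *
print(get_obs()["position"])
w=camera("wrist"); cv2.imwrite("pics/w5.png",w["color"][:,:,::-1])
M=R.from_rotvec(w["rvec"]).as_matrix(); print("cam",-M.T@np.array(w["tvec"]))
u,v=px(w,(.617,.046,.012))[0]; print(u,v)
r=px(w,(.617+.008,.046,.012))[0]-[u,v]; print("ball r px",np.hypot(*r))
g=cv2.cvtColor(w["color"],cv2.COLOR_RGB2GRAY); k=45
a=g[int(v)-k:int(v)+k:2,int(u)-k:int(u)+k]; a=cv2.resize(g[int(v)-k:int(v)+k,int(u)-k:int(u)+k],(60,40),interpolation=cv2.INTER_AREA)
ch=" .:-=+*#%@"; lo,hi=a.min(),a.max()
for row in a: print("".join(ch[int((x-lo)/(hi-lo+1)*10)] for x in row))
rp=np.hypot(*r)
cs=cv2.HoughCircles(g[int(v)-60:int(v)+60,int(u)-60:int(u)+60],cv2.HOUGH_GRADIENT,1,rp*1.4,param1=40,param2=9,minRadius=int(rp*.85),maxRadius=int(rp*1.2)+1)
if cs is not None:
  for x,y,rr in cs[0][:8]: print((x,y,rr),onz(w,(int(u)-60+x,int(v)-60+y),.012).round(4))
E
```

```text
[0.61090644 0.0388282  0.27178229]
cam [0.5347192  0.04042673 0.40319463]
281.28138746977913 180.64968709416368
ball r px 6.70256473947916
+@@@@@@@%%@@@@@@%@@%%@@@%%%@@@@@%%@@@@@@@%%%%%@@@@@@@@@@@+: 
+@@@@@@@%%%@@@@%@@@%%@@@%%%@@@@@@@@@%%@@@@%%@@%%@@@@@@@@@*: 
+@@@@@@@@@@@%%@%@@@@@@@@%%%@@@@@@@@@@@@@@@@@@@@@@%%@@@@@@*: 
+@@@@@@@@%@@@@@@@@@@@%@@%%@@@@@@@@@@@@@@@@@@%%%@%%%@@@@@@*: 
+@@@%%@@@%%%@@@@@@%@@@%%@@@@@@@%@@@@@@@@@@@@%%%@@@%@@@@@@+. 
+@@@%%%@@@%%@@@@@@%@@@@%%@@@@@%%@@@@@@@@@@@@%@@@@@%@@@@@@+. 
-%@@%@@@@@%%@@@@@@@@@@@@@@@@@@@%@@%@@@@%%@@@@@@@@%%@@@@@@*. 
-#@@@@@@@@@@%@%%@@@@%%%@@@@@@@@@@@@@@@@@@@@@@@@@%%@@@@@@@*. 
:-%@@@@%%@@@@@%@@@@@@%#*---==-=+*%@@@%@@@@%@@@@@@@@@@@@@@*  
-:-#@%%@@@@@@@@@@@%*=:...........:-+#@@@@@@@@%%%@@@@@@@@@*  
-::=*@@@@@@@@@@@%*:...............:.:=#@@@@@@@%%@@@@@@@@@+  
---:+@@%@@@@@@%*:.....-=******#+=-:...:=%@@@@@%%@@@@@@@@@*  
---:+@@@@@@%#*:...:=*#%%#######**#%#*-:.=%@@@@%%%%@@%@@@@+  
---:+@@@@@@+-:..:+##############*=-=*#*-::#@@@@%%@@@%%@@@+  
----=@@@@%*-:.:+#################*=::-*#*--%@%%%@@@@%@@@@+  
----:+@@@+--.-#####################*-::-*#-+@%
[... 1320 characters left out ...]
%%%%@%%%%%%%@@@%%%%%%%%@@%@@@%%+::::
--:--::::::--*@@@%%%%%%%%%%%@@@@@%%%@@@@@%%%%%%%%@@@@@@*++##
-:::-:::::-::*%@%%%%%%@@@%%%@@@%%%%%@@@@@@%@@@@@%%@@@%@@@%%@
(np.float32(22.5), np.float32(25.5), np.float32(8.2)) [0.5756 0.0039 0.012 ]
(np.float32(42.5), np.float32(80.5), np.float32(8.4)) [0.6405 0.0245 0.012 ]
(np.float32(40.5), np.float32(62.5), np.float32(6.2)) [0.6187 0.0229 0.012 ]
(np.float32(112.5), np.float32(106.5), np.float32(6.2)) [0.6751 0.1085 0.012 ]
(np.float32(70.5), np.float32(106.5), np.float32(7.3)) [0.674  0.0575 0.012 ]
(np.float32(83.5), np.float32(77.5), np.float32(7.3)) [0.6379 0.0731 0.012 ]
(np.float32(22.5), np.float32(80.5), np.float32(8.4)) [0.64   0.0007 0.012 ]
```

>>> apply_moves([
  {"x": 0,"y": -30,"z": 15,"ax": 0,"ay": 0,"az": 0,"gripper": 1},
  {"x": 0,"y": -30,"z": 25,"ax": 0,"ay": 0,"az": 0,"gripper": 1},
  {"x": 0,"y": -30,"z": 25,"ax": 0,"ay": 0,"az": 0,"gripper": 1},
  {"x": 0,"y": -20,"z": 25,"ax": 0,"ay": 0,"az": 0,"gripper": 1},
  {"x": 0,"y": 0,"z": 20,"ax": 0,"ay": 0,"az": 0,"gripper": 1},
])

```text
clock: 15.32
position: [0.6065, -0.074, 0.1625]
ee_rot: [0.012, 1.0, -0.001, -0.001]
ft_force: [0.2, -0.7, -0.1]
grip_width: -0.001
grasp_force: 0.0
```

>>> apply_moves([
  {"x": 0,"y": 0,"z": 0,"ax": 0,"ay": 0,"az": 0,"gripper": 1},
  {"x": 0,"y": 0,"z": 0,"ax": 0,"ay": 0,"az": 0,"gripper": 1},
])

```text
clock: 15.48
position: [0.6077, -0.0678, 0.1637]
ee_rot: [0.009, 1.0, 0.0, -0.001]
ft_force: [0.7, 0.4, 0.8]
grip_width: -0.0
grasp_force: 0.0
```

```bash
python3 - <<'E'
from h import *
print(get_obs()["position"])
w=camera("wrist")
M=R.from_rotvec(w["rvec"]).as_matrix(); print("cam",-M.T@np.array(w["tvec"]))
P=px(w,[(.617,.046,.012),(.617,.046,.055),(.625,.046,.012),(.617,.06,.064)]); print(P.round(1).tolist())
u,v=(P[0]+P[1])/2; g=cv2.cvtColor(w["color"],cv2.COLOR_RGB2GRAY); k=65
a=g[max(0,int(v)-k):int(v)+k,int(u)-k:int(u)+k]; print(a.shape,int(u)-k,int(v)-k)
a=cv2.resize(a,(110,55),interpolation=cv2.INTER_AREA)
ch=" .:-=+*#%@"; lo,hi=a.min(),a.max()
for row in a: print("".join(ch[int((int(x)-lo)/(hi-lo+1)*10)] for x in row))
E
```

```text
[ 0.60766262 -0.06778266  0.16371121]
cam [ 0.53131358 -0.06694677  0.29504778]
[[406.1, 207.7], [427.4, 224.0], [405.2, 216.5], [452.3, 227.8]]
(130, 130) 351 150
@@@@@@@@@@%%%%@@@@@@@@%%@@@@%%%@@@@@@%%%%%@@@@@@@@@@@@@@@@%%@@@@@@@%%%%@@@@@%%@@@@@@@@@%@@@@@@=--.      .     
@@@@@@@@@@@@@@@%%%%%@%%%@@@@@@@@@@@@@%%%%@@@@@@@@@@@@@@@@@@@@@@@@@@@@@@@@@@@@@@%%%@@@@@@@@@@@@=-:      .      
@@@@@%@@@@@@@@@@@@@@@%@@@@@@@@@@@@@@@%%%%@@@@@@@@@@@@@@@@@@@@@@@@@@@@@@%%%@@@@@%%%@@@@@@@@@@@#--.      . .    
@@%%%@@@@@%%%%@@@@@@@@@@@@%@@@@@%@%%%@@@@@@@@@@@@@%@@@@@@@@@@@@@@@@@@@%%%%%%%%%%%%@@@@%@@@@@@=-:.             
@@%%%%@@@@@%%%%%@@@@@@@@@@%@@@@@@%%%%@@@@@@@@@@@@%@@@@@@@@@@@@@@@@@@@%%%%%@@@@@%%%@@@@@@@@@@@=-:       ..    .
@@@%%%@@@@@@%%%@@@@@@@@@@@@@@@@@@@%%%@@@@@@@@@%%%@@@@@@@@@@@@@@@@@@@@@@@@@@@@@@%%%@@@@@@@@@@#--.              
@%%@@@@@@@@%%%%@@@@@@@@@@@%@@@@@@@@@@@@@@@@@@@%@@@@@@@@@@@@@@%%%@@@@%@@@@@@@@@%%%@@@@@@@@@@@+-:.     .        
@@@@@@@@@@@@@@@%@@@%%%@@@@@@@@%%@@@@@@@@@@@%@@@@@@@@@@%@@@@@@@@@@@@@%@@@@@@@@%%%@@@@@@@@@@@@+-:               
@@@@@@@@%%@@@@@@@@%%%@@@@@@@@@%%%%%%%%%%%%%%%%%%
[... 4468 characters left out ...]
%@@@@%%%%%@%%%@@%@@@@@@@@@%%%%%%%%
@@%%%%%%%%%@@@%@@@%%@@@@@%%%@%%%%%@@@@%%%%%%%@%%@@@@@%%%%%%%@@@%%%%%@@@@@%%%%@@%@@@@@@@%%%%%%%%%%%%%%%%%%%%%%%
@@%%%%%%%%%%@@@@@@%%%%%%%%%%@%%%@@@@@%%%%%@@@%%%%%@@@@%%%%%%%%%%@@@@%%%@@@@@@@@@@@@@@@@@@@@%%%%%%%%%%%%%@@%%%%
@@@@%%%%%%%%%%%@@%@@@@@%%%%%%%%%%%@@%%%%%%@@@@%@@@@@@%%%%%%%%%@@@@@@@%%%@@@@@%@@@%%%%%%@@@@%%@@@@%%%%@@@@@%%%%
@@%%%%%%%%@@%%%@%%%%%@@%%%@@%%%%%%@@@%%%%%%@@@@@@@@@%%%%%%%%%@@@@@@@@%%@@@%%@%%%%%%%%%%%%@@%%@@@%%%%%%%%%%%%%%
@@@@%%%%%@%@%%%@@%%%%%%%%%%@%%%@@@@@@@%%%%%%@@@%%@@@@@%%%%%%%@@%@%%%%%%@@@%%%%%%%%%@%%%%@@@@@@@%%%%%%%%%%@%%%%
@%%%%%%%%%%@@@@@@@%%%%%%%%%%@@@@@@@@@@%%@@%@%@%%%@@@@@@@@@@%%%%%%%%%%%@@@@%%%%%%@%%%%%%%%@@@@@@@%%%%%%%%%%%%%%
```

```bash
python3 - <<'E'
from h import *
w=camera("wrist"); g=cv2.cvtColor(w["color"],cv2.COLOR_RGB2GRAY)
ch=" .:-=+*#%@"
def show(a,W_,H_,lo,hi):
    a=cv2.resize(cv2.GaussianBlur(a,(3,3),0),(W_,H_),interpolation=cv2.INTER_AREA).astype(int)
    for row in a: print("".join(ch[int(np.clip((x-lo)/(hi-lo)*10,0,9))] for x in row))
a=g[178:262,375:462]; print(np.percentile(a,[5,25,50,75,95])); d=a[a<95]; lo,hi=np.percentile(d,[3,97]); print(lo,hi)
show(a,110,52,lo,hi)
h=cv2.imread("pics/w5.png",0)[148:225,244:325]; d=h[h<95]; lo,hi=np.percentile(d,[3,97]); print(lo,hi)
show(h,110,52,lo,hi)
E
```

```text
[ 77.  83.  94. 175. 203.]
73.0 94.0
#*+--===++****++++++++********######%%%%%%%%%%#%%@@@%%@@@@@@%%%@@@@@@@@@@@@@@@@@@@@@@@@@@@@@@@@@@@@@@@@@@@@+  
----===++++++++=+++++*******+********######%%%%%%%@@%%%%%@%%%%%%%@@@@@@@@@@@@@@@@@@@@@@@@@@@@@@@@@@@@@@@@@@=  
-==+++++====+++++++=++++++++++++*+==++**##*******#@@@@@@@@@@@@@@@@@@@@@@@@@@@@@@@@@@@@@@@@@@@@@@@@@@@@@@@@#   
=====++++===+++++++=+++==++******++++******++*%@@@@@@@@@@@@@@@@@@@@@@@@@@@@@@@@@@@@@@@@@@@@@@@@@@@@@@@@@@@*   
======++===================++===++++++*@@@@@@@@@@@@@@@@@@@@@@@@@@@@@@@@@@@@@@@@@@@@@@@@@@@@@@@@@@@@@@@@@@@-   
+==========-----=====+++++++++++=-=#@@@@@@@@@@@@@@@@@@@@@@@@@@@@@@@@@@@@@@@@@@@@@@@@@@@@@@@@@@@@@@@@@@@@@#    
==========-----=========+++++===+#@@@@@@@@@@@@@@@@@@@@@@@@@@@@@@@#-:..::-=*#@@@@@@@@@@@@@@@@@@@@@@@@@@@@@=    
=====-------===-====-=====+++#@@@@@@@@@@@@@@@@@@@@@@@@@@@@@@@@@@@@=:::-::::-----=#@@@@@@@@@@@@@@@@@@@@@@@.    
====-----===-----=========+#@@@@@@@@@@@@@@@@@@@@@@@@@@@@@@@@@@@@@@-.:::------:---::-=%@@@@@@@@@@@@@@@@@@@     
======---=====--========%@@@@@@@@@@@@@@@@@@@@@@@@@@@@@@@@@@@@@@@
[... 9790 characters left out ...]
@@@@@@@@@@@@@@@@@@@@@@@@@@@@@@@@@@
@@@@@@@@@@@@@@@@@@@@@@@@@@@@@@@@@@@@@@@@@@@@@@@@@@@@@@@@@@@@@@@@@@@@@@@@@@@@@@@@@@@@@@@@@@@@@@@@@@@@@@@@@@@@@@
@@@@@@@@@@@@@@@@@@@@@@@@@@@@@@@@@@@@@@@@@@@@@@@@@@@@@@@@@@@@@@@@@@@@@@@@@@@@@@@@@@@@@@@@@@@@@@@@@@@@@@@@@@@@@@
@@@@@@@@@@@@@@@@@@@@@@@@@@@@@@@@@@@@@@@@@@@@@@@@@@@@@@@@@@@@@@@@@@@@@@@@@@@@@@@@@@@@@@@@@@@@@@@@@@@@@@@@@@@@@@
@@@@@@@@@@@@@@@@@@@@@@@@@@@@@@@@@@@@@@@@@@@@@@@@@@@@@@@@@@@@@@@@@@@@@@@@@@@@@@@@@@@@@@@@@@@@@@@@@@@@@@@@@@@@@@
@@@@@@@@@@@@@@@@@@@@@@@@@@@@@@@@@@@@@@@@@@@@@@@@@@@@@@@@@@@@@@@@@@@@@@@@@@@@@@@@@@@@@@@@@@@@@@@@@@@@@@@@@@@@@@
@@@@@@@@@@@@@@@@@@@@@@@@@@@@@@@@@@@@@@@@@@@@@@@@@@@@@@@@@@@@@@@@@@@@@@@@@@@@@@@@@@@@@@@@@@@@@@@@@@@@@@@@@@@@@@
```

The enhanced wrist images show two balls in the beaker: one on its −y side and one shaded under the lip. The slide is back and the arm is clear of everything, so I'm handing in.

```bash
python3 -c "
from workcell import *
print(hand_in())"
```

```text
the job is handed in; nothing more can be done
None
```

The beaker stands under the chute lip with two balls in it, after two full pushes to the stop with a full spring-back each time, and the job is handed in; I confirmed the balls by image code from two views, because my picture allowance was used up.

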